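# Clear the test jig and hold its cover down

## Robot

A 6-joint arm with a two-finger parallel gripper is mounted at the origin on the work surface. World frame = base frame: x ahead of the robot, y to its left, z up, the work surface at z = 0. Lengths are in m, angles in rad, forces in N, time in s.
With the tool pointing down it reaches from about 0.325 to 0.9 m from the base axis. Payload 6.1 kg.
Tool frame: the origin (TCP) lies midway between the tips of the shut fingers; the grasp point (between the pads) lies 19 mm behind it (robot.tcp_to_grasp is the distance from the TCP to the grasp point, in m); z points along the fingers, x is the direction in which the jaws open and shut, and the axes are right-handed (so a half turn about z gives the same grasp; the last joint's range is limited). The gripper opens to 87 mm and grips with 3 to 60 N. Pads are 19 mm wide; open, the fingers measure 117 mm over their backs; the gripper's body (75 mm by 190 mm) begins 51 mm behind the grasp point.
Start: joints at [0.995, 0.22, 1.526, -0, 1.395, -0.126], TCP at [0.272, 0.563, 0.223] pointing down, gripper open.
Joint ranges: [-2.98, 2.98], [-0.91, 2.08], [0.09, 2.57], [-1.24, 4.39], [0.2, 2.65], [-2.68, 2.68]. Speed limits (rad/s): [2.57, 2.57, 3.01, 3.14, 3.14, 3.14].

## Interface

Orientations are given as a rotation vector (axis times angle).
In Python, from rig import robot gives the robot as it stands.
- The arm moves only by the tool carry_out, never from a script. Its argument "rows" is a list of rows, each a list of 3 entries, a list of its own where there are three numbers: the opening, from 0 (shut) to 1 (fully open), then the shift along the tool's x, y, z in cm, then the turn, a rotation vector about the tool's x, y, z in rad. In form: [[jaw, [x, y, z], [ax, ay, az]], ...]. A call has 1 to 12 rows; each row shifts and turns the pose as measured when the row begins, along the tool's axes as they then stand; what a row does not reach is not made up. A row lasts 1/10 s, in which the tool goes at most 50 mm and 8.59 degrees, less where a joint would pass 70% of its speed; a pose out of reach is approached as far as the arm can. A call is refused whole if a number of a shift passes 5 or a number of a turn 0.15, either way. A call with a gripper value outside its range is refused whole. The fingers move at their own pace and stop on an object; "grip_force" is the grip in N (left out, the last holds). Time passes only in rows, so rows that do not move let the fingers close. It gives the time, the measured TCP pose, the force and the opening at its end, in the units of the state.
- robot.read_state(): the state, without advancing time (a new reading comes with each control period).
- robot.snapshot(name): name is "side" or "top"; returns a dict with "pixels" (480x640x3 uint8, red, green, blue), "depth" (480x640 float32, m along the optical axis (not along the pixel's ray), 0 where there is no reading), "intrinsics" (3x3 intrinsics, pixels), "position" and "orientation" of the camera in the world. Camera axes: x right, y down, z forward; pixel columns grow to the right and rows downward; lengths in m; the calibration is good to about 2 mm. A picture is of the moment at which its call begins.
- robot.finish_job(): hands the job in, once; it reports no verdict.
The state is a dict: "clock": time; "joint_positions": joint angles; "joint_vel": joint speeds; "joint_efforts": joint torques, N m; "ee_pos": TCP position; "tool_rot": TCP orientation; "ft_force": force on the tool from outside, world axes, zero at the start; "ft_torque": the same for the moment, N m; "opening": opening from 0.0 (shut) to 1.0 (fully open).
Only numpy, scipy, OpenCV 4.12 (cv2) and the standard library are available. Lean on these libraries where they do the work, as an engineer would, in place of code of your own. Each camera call takes 0.05 s, during which the arm holds its last target.

## Task

With the wooden push block, sweep the three wooden offcuts off the jig's black bed into the catch tray beside it, never touching them with the fingers, then stand the block upright on the table, clear of the jig. Then take the cover plate by its handle, bring its tongue in under the jig's keeper bar and slide the plate square over the locating pin until it drops on, flat on the bed. Finally press it down until the sprung bed reaches its stop and finish like that, still holding it pressed down; leave the other things on the table where they are.

Things in the scene. Friction and masses are not known exactly. Their poses are not given: they have to be found in the camera images.
- pin_top (a point): Top centre of the steel locating pin of the test jig (fixed to the table, placed and turned differently each time). 12 mm thick, top 62 mm above the table, 7 mm above the bed; last 3 mm tapers to 6 mm. Axes are the jig's: +x from the pin to the keeper bar, -y from the pin to the catch tray, z up.
- keeper (a point): Centre of the keeper bar's underside, 80 mm above the table: a dark steel bridge along y over the jig's far end, 67 mm from the pin in +x, 14 mm wide in x, top 88 mm above the table. Its posts leave 76 mm free in y between them. Axes as the jig's.
- tray (a point): Centre of the inner floor of the grey open catch tray fixed on the jig's -y side, 5 mm above the table. Inside 132 mm (x) by 78 mm (y), rim 45 mm above the table, 10 mm lower than the bed. Axes as the jig's; the tray's near inner wall starts 3 to 7 mm beyond the bed's edge.
- bed (a joint): How far the jig's sprung black bed is pushed down: 0 m at rest, 0.006 m at its stop. The spring pushes up with about 6 N at rest, 12 N at the stop. At rest its flat top is 55 mm above the table; from the pin it reaches 53 mm either way in x, 50 mm in +y and 82 mm in -y (towards the tray).
- cover_grip (a point): Centre of the wooden handle on the cover plate, 36 mm above the plate's underside (at first the plate lies flat on the table). Handle 60 mm long in x, 20 mm thick in y, from 14 to 58 mm above the underside. Fitted, its axes are parallel to the jig's, +x (tongue) towards the keeper bar.
- cover_socket (a point): Mouth of the blind socket in the cover plate's underside, straight below the handle's centre (36 mm below it): 15 mm wide, 14 mm deep, not seen from above. Same axes as the handle. Fitted, it sits over the pin, 7 mm below pin_top when resting on the bed, 13 mm below when fully pressed.
- cover: The grey cover plate; origin on its underside below the handle's centre. Plate 14 mm thick, from -50 to +50 mm in x and -78 to +48 mm in y; a tongue 60 mm wide in y and 8 mm thick, flush with the underside, goes on from x = 50 to 79 mm. About 0.28 kg.
- pusher_grip (a point): Centre of the upright grip of the wooden push block, 48 mm above its underside (the block stands on the table). Foot 90 mm long in x, 18 mm thick in y, 26 mm tall; grip on top of it 40 mm long in x, 18 mm thick in y, from 26 to 70 mm above the underside. The long flat sides (facing its +y and -y) sweep. About 0.12 kg.
- offcut_a: Wooden offcut 22 x 18 x 18 mm lying on the bed between the pin and the tray; origin at the centre of its underside.
- offcut_b: Wooden offcut 18 x 18 x 22 mm tall, likewise; origin at the centre of its underside.
- offcut_c: Wooden offcut 20 x 22 x 16 mm tall, likewise; origin at the centre of its underside.
- jar: glass jar with a steel lid, 60 mm wide, 75 mm tall; bystander; origin at its underside.
- glue: white glue bottle with a black cap, 38 mm wide, 120 mm tall; bystander; origin at its underside.
- screwdriver: black-handled screwdriver, 170 mm long, lying flat; bystander; origin at its underside.
- breadboard: white prototyping board 85 x 55 x 9 mm with small components on it; bystander; origin at its underside.
- clamp: black spring clamp, 110 mm long, lying flat; bystander; origin at its underside.

How it is judged:
On the way, in this order (a step that is already met when the one before it is completed fails the run):
1. all three offcuts lie in the catch tray (x of offcut_a in the frame of tray between -0.068 and 0.068 m and y of offcut_a in the frame of tray between -0.042 and 0.042 m and z of each of offcut_a, offcut_b, offcut_c in the frame of tray below 0.046 m and x of offcut_b in the frame of tray between -0.068 and 0.068 m and y of offcut_b in the frame of tray between -0.042 and 0.042 m and x of offcut_c in the frame of tray between -0.068 and 0.068 m and y of offcut_c in the frame of tray between -0.042 and 0.042 m), for 0.2 s.
2. the push block stands on the table and is let go (height (world z) of pusher_grip between 0.042 and 0.052 m and angle between pusher_grip's own z axis and vertical below 0.15 rad and contact force between the fingers and pusher below 0.1 N), for 0.2 s.
3. the cover plate has dropped on the pin, square to the jig (horizontal distance between cover_socket and pin_top below 0.004 m and z of cover_socket in the frame of pin_top below -0.0045 m and angle between cover_grip's own z axis and vertical below 0.08 rad and angle between the x axis of cover_grip and the x axis of pin_top, either way round below 0.15 rad and x of keeper in the frame of cover_grip above 0.05 m), for 0.1 s.
At the end, for the whole second after the job is handed in: Robot still presses cover (3 N or more): tongue under the keeper, socket within 4 mm of pin axis, 4.5 mm or more below pin top, level to 0.08 rad, square to 0.15 rad, at rest, bed down 4.5 mm or more; all three offcuts in the tray; push block upright (0.15 rad) on the table (all of step 1 and all of step 3 and value of joint bed above 0.0045 m and contact force between any of the fingers, the arm and cover above 3 N and height (world z) of pusher_grip between 0.042 and 0.052 m and angle between pusher_grip's own z axis and vertical below 0.15 rad and linear speed of cover below 0.02 m/s); the arm keeps its last pose, push and grip.
It fails at once if an offcut is touched with the fingers (contact force between the fingers and offcut_a above 0.5 N or contact force between the fingers and offcut_b above 0.5 N or contact force between the fingers and offcut_c above 0.5 N).
It fails at once if a bystander is moved by more than 30 mm (distance of any of jar, glue, screwdriver, breadboard, clamp from where it was at the start of the episode above 0.03 m).
It also fails if it takes over 61 s, if anything falls off the work surface, if the arm or the gripper's body presses on something with over 40 N, if the wrist force passes 120 N, or if a joint passes its speed limit or range.

## Working session

There is one attempt and no reset: what is moved stays moved. The work goes in short steps, Python scripts to look and compute and a tool call to move; the robot and the scene stay as the last step left them, time stands still between calls to the robot, and variables do not carry over. Pictures are saved under pics/ and viewed, and the job is handed in when it is done.

Besides the shell and the picture viewer there is one more tool, called after ">>>" as a command line: name --argument value ..., lists and objects as JSON in quotes. carry_out: Moves the arm, as the interface text tells. Its arguments: {"type":"object","properties":{"rows":{"type":"array"},"grip_force":{"type":"number"}},"required":["rows"]}

```bash
ls; mkdir -p pics; python3 - <<'E'
from rig import robot
import cv2
print(robot.read_state())
for n in ("top","side"):
    s=robot.snapshot(n); cv2.imwrite(f"pics/{n}0.png",s["pixels"][:,:,::-1])
    print(n,s["position"],s["orientation"],s["intrinsics"])
E
```

```text
pics
{'clock': 0.0, 'joint_positions': array([ 9.94894551e-01,  2.21245247e-01,  1.52764137e+00,  1.68018535e-05,
        1.39467711e+00, -1.26113644e-01]), 'joint_vel': array([ 0.00116223, -0.00172744,  0.00166975, -0.00047536,  0.00055591,
        0.00092784]), 'joint_efforts': array([ 5.35655072e-04, -4.94620728e+01, -3.87372494e+01,  6.98441011e-02,
        5.73456532e-02, -1.59663878e-04]), 'ee_pos': array([0.2713947 , 0.56230205, 0.22140939]), 'tool_rot': array([ 2.66020037,  1.66967459, -0.00281881]), 'ft_force': array([-0.91087998,  0.32101101,  0.23444026]), 'ft_torque': array([ 0.00642916, -0.00113539,  0.02338469]), 'opening': 1.0027287531171791}
top [0.40519817 0.04014454 1.21509007] [-2.14674325  2.14057298 -0.16249924] [[564.39280424   0.         319.50808811]
 [  0.         564.39280424 241.76795818]
 [  0.           0.           1.        ]]
side [ 0.45196348 -0.76889558  0.59503526] [-2.12988849  0.13671316 -0.08100938] [[461.02083731   0.         324.68522423]
 [  0.         461.02083731 241.29115263]
 [  0.           0.           1.        ]]
```

View pics/top0.png

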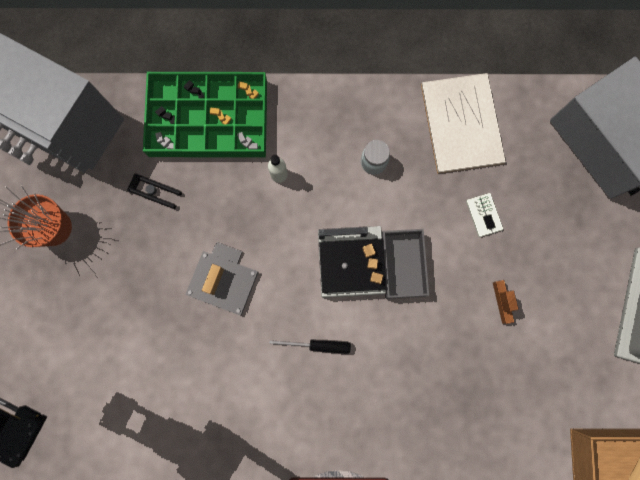

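View pics/side0.png

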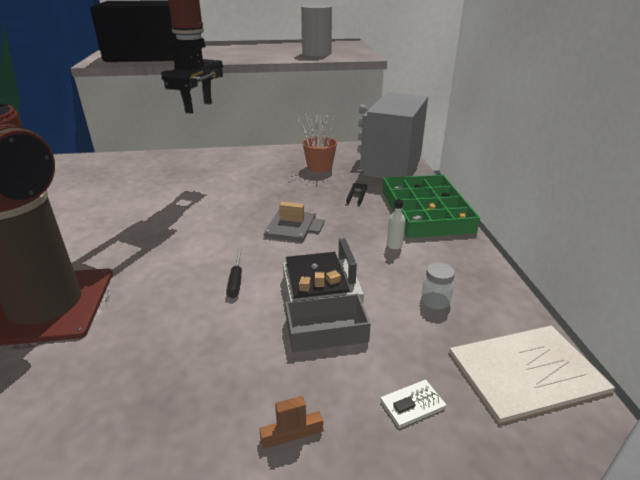

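```bash
cat > h.py <<'E'
from rig import robot
import numpy as np, cv2
from scipy.spatial.transform import Rotation as R
def cloud(n):
    s=robot.snapshot(n); d=s["depth"].astype(float); K=s["intrinsics"]
    v,u=np.mgrid[0:480,0:640]
    P=np.stack([(u-K[0,2])/K[0,0]*d,(v-K[1,2])/K[1,1]*d,d],-1)
    W=P@R.from_rotvec(s["orientation"]).as_matrix().T+s["position"]
    W[d==0]=np.nan
    return s["pixels"],W,s
def proj(s,p):
    c=R.from_rotvec(s["orientation"]).as_matrix().T@(np.asarray(p)-s["position"])
    q=s["intrinsics"]@c; return q[:2]/q[2]
def rect(pts):
    (c,wh,a)=cv2.minAreaRect((pts[:,:2]*1000).astype(np.float32)); return np.round(c,1),np.round(wh,1),round(a,1)
E
python3 - <<'E'
from h import *
px,W,s=cloud("top")
np.savez("t0.npz",px=px,W=W)
z=W[...,2]
def reg(x0,x1,y0,y1,zl,zh,name):
    m=np.zeros(z.shape,bool); m[y0:y1,x0:x1]=True
    m&=(z>zl)&(z<zh); p=W[m]
    print(name,len(p),"zmed",np.round(np.median(p[:,2])*1000,1),rect(p),"mean",np.round(p.mean(0)*1000,1))
reg(560-300,300,400,420,-.02,.02,"table")
reg(180,265,235,325,.009,.02,"plate")
reg(195,235,255,305,.045,.07,"handle")
reg(480,530,270,335,.015,.035,"foot")
reg(480,530,270,335,.06,.08,"grip")
reg(315,390,235,300,.05,.059,"bed")
reg(315,390,220,245,.083,.095,"keeper")
reg(380,435,225,305,.040,.048,"trayrim")
reg(385,430,228,303,.0,.012,"trayfloor")
reg(320,362,250,290,.0585,.068,"pin")
reg(359,390,240,290,.065,.08,"offcuts")
for n,(a,b) in dict(jar=(376,155),glue=(276,165),bb=(485,215)).items(): print(n,W[b,a])
big=cv2.resize(px[200:360,170:530][:,:,::-1],None,fx=2.2,fy=2.2,interpolation=cv2.INTER_CUBIC); cv2.imwrite("pics/z.png",big)
E
```

```text
table 798 zmed 1.5 (array([235.9, 121.7]), array([39.6, 81.7]), 0.5) mean [235.9 121.5   1.4]
plate 2560 zmed 15.3 (array([508. , 245.9]), array([137.5, 147.9]), 77.6) mean [503.3 244.5  15.1]
handle 317 zmed 59.1 (array([504.2, 261.9]), array([20.8, 59.5]), 70.3) mean [503.8 260.8  58.3]
foot 303 zmed 26.6 (array([ 460.7, -349. ]), array([89.8, 20.2]), 11.1) mean [ 460.3 -346.    26. ]
grip 201 zmed 70.5 (array([ 460.6, -348.4]), array([40.1, 20.8]), 9.1) mean [ 460.7 -347.7   70.2]
bed 2599 zmed 56.0 (array([536.7, -30.1]), array([113.5, 137.2]), 3.3) mean [531.9 -23.   55.9]
keeper 349 zmed 89.3 (array([598.8,  -8.2]), array([14.6, 98.2]), 3.7) mean [598.3  -8.1  89.3]
trayrim 426 zmed 45.1 (array([ 541.8, -137. ]), array([ 99.8, 149.5]), 89.3) mean [ 539.9 -137.6   44.7]
trayfloor 2452 zmed 5.0 (array([ 539.7, -150. ]), array([ 97.3, 162.6]), 89.1) mean [ 538.3 -146.9    5.1]
pin 275 zmed 59.4 (array([523. ,  -4.2]), array([80.6, 84.7]), 0.3) mean [522.   -4.9  59.8]
offcuts 282 zmed 73.7 (array([534.5, -69.3]), array([81.4, 25.8]), 12.5) mean [534.8 -67.9  73.6]
jar [ 0.76194233 -0.07834484  0.07493663]
glue [0.73194643 0.12845377 0.10130842]
bb [ 0.64646204 -0.31865307  0.01666473]
```

View pics/z.png

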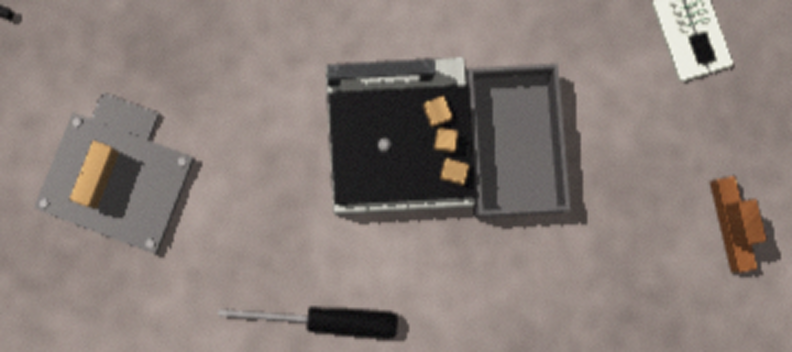

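```bash
python3 - <<'E'
from h import *
px,W,s=cloud("top"); z=W[...,2]
def sel(x0,x1,y0,y1,zl,zh):
    m=np.zeros(z.shape,bool); m[y0:y1,x0:x1]=True
    return m&(z>zl)&(z<zh)
def pca(p):
    q=p[:,:2]-p[:,:2].mean(0); w,v=np.linalg.eigh(q.T@q); a=np.degrees(np.arctan2(v[1,1],v[0,1])); return round(a,2)
m=sel(315,390,220,245,.083,.095); print("keeper ax",pca(W[m]))
bl=(px.max(-1)<60)
m=sel(315,395,225,305,.05,.0585)&bl; m=cv2.morphologyEx(m.astype(np.uint8),cv2.MORPH_OPEN,np.ones((3,3)))>0
print("bed",rect(W[m]),m.sum())
# bed lower(-x) edge line fit & tray edge
mm=sel(335,355,255,278,.05,.075)&(px.min(-1)>70); 
print("pin px",np.argwhere(mm).mean(0)[::-1],mm.sum(),W[mm].mean(0), z[mm].max())
m=sel(385,432,225,305,.036,.05); p=W[m]; print("rim",rect(p))
w=sel(320,395,290,302,.03,.058)
# offcuts
hsv=cv2.cvtColor(px,cv2.COLOR_RGB2HSV)
m=(sel(355,392,235,292,.064,.085)).astype(np.uint8)
n,l,st,c=cv2.connectedComponentsWithStats(m)
for i in range(1,n):
    if st[i,4]>15: print("off",rect(W[l==i]),np.median(z[l==i]))
m=sel(195,235,255,305,.052,.07); print("handle",pca(W[m]),rect(W[m]))
m=sel(480,530,270,335,.015,.035);print("foot",pca(W[m]))
m=sel(480,530,270,335,.06,.08);print("grip",pca(W[m]),rect(W[m]))
m=sel(180,265,235,325,.009,.02)
print("rows plate corners");
mp=cv2.morphologyEx(m.astype(np.uint8),cv2.MORPH_OPEN,np.ones((25,25)))>0
print(rect(W[mp]))
# screws? pixel rays on plane
E
```

```text
keeper ax 93.33
bed (array([532.7, -28.2]), array([105.2, 131.3]), 3.9) 1473
pin px [344.03846154 265.30769231] 26 [ 0.5311395  -0.01115811  0.06257205] 0.06828750454264432
rim (array([ 539.5, -138.3]), array([140.3,  89.4]), 3.4)
off (array([562.6, -61.2]), array([22.1, 20.2]), 20.6) 0.07184287185132332
off (array([534.9, -68. ]), array([18., 18.]), 82.5) 0.07848570951681788
off (array([506. , -76.2]), array([22.1, 18.2]), 76.0) 0.07417913676545496
handle 159.71 (array([504.2, 262.2]), array([21.4, 59.3]), 71.3)
foot -169.28
grip -169.7 (array([ 460.6, -348.7]), array([39.9, 19. ]), 11.2)
rows plate corners
(array([0., 0.]), array([0., 0.]), 0.0)
```

```bash
cat > plan.py <<'E'
import sys
from h import *
# usage: plan.py x y z(mm) jawyaw(deg): remaining shift in tool axes (cm), turn (rad)
def go(x,y,z,yaw):
    st=robot.read_state(); M=R.from_rotvec(st["tool_rot"]).as_matrix(); p=st["ee_pos"]
    d=M.T@(np.array([x,y,z])/1000-p)*100
    cur=np.degrees(np.arctan2(M[1,0],M[0,0])); 
    dy=(yaw-cur+90)%180-90
    a=np.radians(cur+dy); X=np.array([np.cos(a),np.sin(a),0]); Z=np.array([0,0,-1.]); T=np.stack([X,np.cross(Z,X),Z],1)
    r=R.from_matrix(M.T@T).as_rotvec()
    print("t",round(st["clock"],2),"p",np.round(p*1000,1),"jawyaw",round(cur,1),"F",np.round(st["ft_force"],1),"open",round(st["opening"],3))
    print(" shift now",np.round(d,2),"turn",np.round(r,3),"| shift after turn",np.round(T.T@(np.array([x,y,z])/1000-p)*100,2))
if __name__=="__main__": go(*map(float,sys.argv[1:5]))
E
python3 plan.py 460.6 -348.5 140 100.5
```

```text
t 0.2 p [271.5 562.5 221.8] jawyaw 64.2 F [ 0.5 -0.4  0.3] open 1.0
 shift now [-73.81  56.63   8.27] turn [-0.001  0.001 -0.633] | shift after turn [-93.02   1.99   8.18]
```

>>> carry_out --rows '[[1, [0, 0, 0], [0, 0, -0.127]], [1, [0, 0, 0], [0, 0, -0.127]], [1, [0, 0, 0], [0, 0, -0.127]], [1, [0, 0, 0], [0, 0, -0.127]], [1, [0, 0, 0], [0, 0, -0.127]], [1, [-5, 0.1, 0], [0, 0, 0]], [1, [-5, 0.1, 0], [0, 0, 0]], [1, [-5, 0.1, 0], [0, 0, 0]], [1, [-5, 0.1, 0], [0, 0, 0]], [1, [-5, 0.1, 0], [0, 0, 0]], [1, [-5, 0.1, 0], [0, 0, 0]], [1, [-5, 0.1, 0], [0, 0, 0]]]' --grip_force 30

```text
clock: 1.4
ee_pos: [0.3496, 0.2216, 0.2171]
tool_rot: [1.96, 2.455, -0.012]
ft_force: [0.8, -0.2, -0.1]
opening: 0.999
```

```bash
python3 plan.py 460.6 -348.5 140 100.5
```

```text
t 1.4 p [349.6 221.6 217.1] jawyaw 102.8 F [ 0.8 -0.2 -0.1] open 0.999
 shift now [-58.01  -1.74   8.01] turn [-0.006  0.005  0.04 ] | shift after turn [-58.08   0.52   7.71]
```

>>> carry_out --rows '[[1, [-5, -0.2, 0], [0, 0, 0.04]], [1, [-5, 0, 0], [0, 0, 0]], [1, [-5, 0, 0], [0, 0, 0]], [1, [-5, 0, 0], [0, 0, 0]], [1, [-5, 0, 0], [0, 0, 0]], [1, [-5, 0, 0], [0, 0, 0]], [1, [-5, 0, 0], [0, 0, 0]], [1, [-5, 0, 0], [0, 0, 0]], [1, [-5, 0, 0.5], [0, 0, 0]], [1, [-5, 0, 1], [0, 0, 0]], [1, [-5, 0, 1], [0, 0, 0]]]'

```text
clock: 2.5
ee_pos: [0.4451, -0.319, 0.1998]
tool_rot: [2.005, 2.402, -0.003]
ft_force: [0.7, 1.5, -0.1]
opening: 0.999
```

```bash
python3 plan.py 460.6 -348.5 34 100.5
```

```text
t 2.5 p [ 445.1 -319.   199.8] jawyaw 100.3 F [ 0.7  1.5 -0.1] open 0.999
 shift now [-3.    0.9  16.62] turn [ 0.006  0.011 -0.004] | shift after turn [-3.19  0.99 16.58]
```

>>> carry_out --rows '[[1, [-2.5, 0.8, 2], [0.006, 0.011, -0.004]], [1, [-0.6, 0.2, 4], [0, 0, 0]], [1, [0, 0, 3], [0, 0, 0]], [1, [0, 0, 0], [0, 0, 0]]]'

```text
clock: 2.9
ee_pos: [0.4603, -0.3572, 0.1062]
tool_rot: [2.017, 2.407, -0.002]
ft_force: [-1.2, 0.9, 0.1]
opening: 0.998
```

```bash
python3 plan.py 460.6 -348.5 34 100.5; python3 - <<'E'
from h import *
px,W,s=cloud("side"); cv2.imwrite("pics/s1.png",px[240:,150:450][:,:,::-1].repeat(2,0).repeat(2,1))
E
```

```text
t 2.9 p [ 460.3 -357.2  106.2] jawyaw 100.1 F [-1.2  0.9  0.1] open 0.998
 shift now [0.86 0.18 7.21] turn [ 0.     0.002 -0.008] | shift after turn [0.85 0.19 7.22]
```

View pics/s1.png

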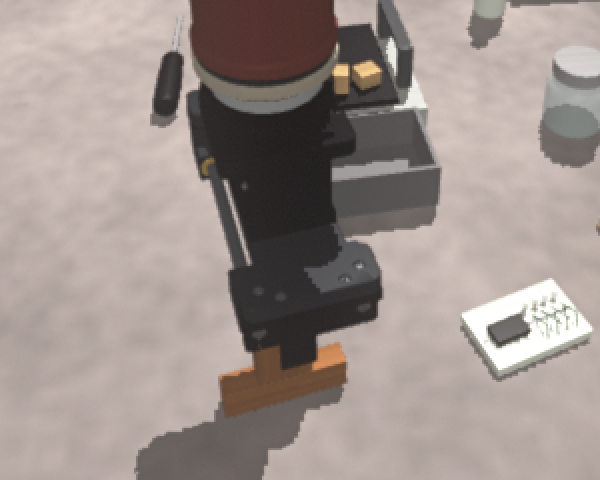

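The gripper hangs just above the push block (front finger at about (300,350) in the crop), lined up with its grip. I'll correct and descend.

>>> carry_out --rows '[[1, [0.85, 0.2, 2], [0, 0, -0.008]], [1, [0, 0, 2.5], [0, 0, 0]], [1, [0, 0, 2], [0, 0, 0]], [1, [0, 0, 0.5], [0, 0, 0]]]'

```text
clock: 3.35
ee_pos: [0.467, -0.3527, 0.0467]
tool_rot: [1.994, 2.405, -0.004]
ft_force: [-0.3, 0.8, -0.2]
opening: 1.001
```

```bash
python3 plan.py 460.6 -348.5 34 100.5
```

```text
t 3.35 p [ 467.  -352.7   46.7] jawyaw 100.7 F [-0.3  0.8 -0.2] open 1.001
 shift now [ 0.55 -0.56  1.26] turn [0.009 0.015 0.003] | shift after turn [ 0.53 -0.55  1.27]
```

>>> carry_out --rows '[[1, [0.5, -0.5, 0.8], [0.009, 0.015, 0]], [1, [0, -0.1, 0.5], [0, 0, 0]], [1, [0, 0, 0], [0, 0, 0]]]'

```text
clock: 3.65
ee_pos: [0.462, -0.3501, 0.0375]
tool_rot: [2.001, 2.416, -0.0]
ft_force: [-0.0, 0.7, -0.9]
opening: 0.998
```

```bash
python3 plan.py 460.6 -348.5 34 100.5
```

```text
t 3.65 p [ 462.  -350.1   37.5] jawyaw 100.7 F [-0.   0.7 -0.9] open 0.998
 shift now [ 0.19 -0.11  0.35] turn [0.003 0.004 0.004] | shift after turn [ 0.18 -0.11  0.35]
```

>>> carry_out --rows '[[1, [0.18, -0.11, 0.35], [0, 0, 0]], [0, [0, 0, 0], [0, 0, 0]], [0, [0, 0, 0], [0, 0, 0]], [0, [0, 0, 0], [0, 0, 0]], [0, [0, 0, 0], [0, 0, 0]], [0, [0, 0, 0], [0, 0, 0]], [0, [0, 0, 0], [0, 0, 0]], [0, [0, 0, 0], [0, 0, 0]], [0, [0, 0, 0], [0, 0, 0]], [0, [0, 0, 0], [0, 0, 0]]]'

```text
clock: 4.65
ee_pos: [0.4619, -0.3499, 0.0365]
tool_rot: [1.999, 2.412, -0.001]
ft_force: [0.3, -0.0, -0.3]
opening: 0.269
```

```bash
python3 plan.py 460.6 -348.5 34 100.5
```

```text
t 4.65 p [ 461.9 -349.9   36.5] jawyaw 100.7 F [ 0.3 -0.  -0.3] open 0.269
 shift now [ 0.17 -0.1   0.25] turn [0.005 0.007 0.004] | shift after turn [ 0.16 -0.1   0.25]
```

>>> carry_out --rows '[[0, [0, 0, 0], [0, 0, 0]], [0, [0, 0, 0], [0, 0, 0]], [0, [0, 0, 0], [0, 0, 0]], [0, [0, 0, 0], [0, 0, 0]]]'

```text
clock: 5.05
ee_pos: [0.4618, -0.3499, 0.0364]
tool_rot: [1.999, 2.412, -0.001]
ft_force: [-0.2, -0.5, 0.8]
opening: 0.203
```

```bash
python3 plan.py 460.6 -348.5 34 100.5
```

```text
t 5.05 p [ 461.8 -349.9   36.4] jawyaw 100.7 F [-0.2 -0.5  0.8] open 0.203
 shift now [ 0.16 -0.09  0.24] turn [0.005 0.007 0.004] | shift after turn [ 0.16 -0.09  0.24]
```

>>> carry_out --rows '[[0, [0, 0, -3], [0, 0, 0]], [0, [0, 0, -5], [0, 0, 0.06]], [0, [0, 0, -5], [0, 0, 0.06]], [0, [0, 0, 0], [0, 0, 0]]]'

```text
clock: 5.45
ee_pos: [0.4589, -0.3472, 0.1669]
tool_rot: [2.151, 2.289, 0.0]
ft_force: [0.5, -0.7, -0.9]
opening: 0.203
```

```bash
python3 plan.py 533 -36 150 93.5
```

```text
t 5.45 p [ 458.9 -347.2  166.9] jawyaw 93.6 F [ 0.5 -0.7 -0.9] open 0.203
 shift now [30.6   9.32  1.69] turn [0.001 0.    0.001] | shift after turn [30.61  9.29  1.69]
```

>>> carry_out --rows '[[0, [4, 1.2, 0], [0, 0, 0]], [0, [4, 1.2, 0], [0, 0, 0]], [0, [4, 1.2, 0], [0, 0, 0]], [0, [4, 1.2, 0], [0, 0, 0]], [0, [4, 1.2, 0], [0, 0, 0]], [0, [4, 1.2, 0], [0, 0, 0]], [0, [4, 1.2, 0], [0, 0, 0]], [0, [2, 0.8, 0], [0, 0, 0]], [0, [0, 0, 0], [0, 0, 0]]]'

```text
clock: 6.35
ee_pos: [0.5322, -0.0322, 0.1622]
tool_rot: [2.153, 2.288, -0.003]
ft_force: [0.4, -0.9, -1.3]
opening: 0.206
```

```bash
python3 plan.py 533 -36 94 93.5
```

```text
t 6.35 p [532.2 -32.2 162.2] jawyaw 93.5 F [ 0.4 -0.9 -1.3] open 0.206
 shift now [-0.38  0.06  6.82] turn [-0.001  0.001 -0.   ] | shift after turn [-0.39  0.05  6.82]
```

>>> carry_out --rows '[[0, [-0.38, 0.05, 1.5], [0, 0, 0]], [0, [0, 0, 1.5], [0, 0, 0]], [0, [0, 0, 0], [0, 0, 0]]]'

```text
clock: 6.65
ee_pos: [0.5315, -0.0377, 0.128]
tool_rot: [-2.151, -2.289, 0.006]
ft_force: [-1.4, 0.7, -2.1]
opening: 0.206
```

```bash
python3 plan.py 533 -36 94 93.5; python3 - <<'E'
from h import *
px,W,s=cloud("side"); cv2.imwrite("pics/s2.png",cv2.resize(px[180:360,230:430][:,:,::-1],None,fx=3,fy=3))
m=(px[...,0]>110)&(px[...,2]<90)&(W[...,2]>.07)&(W[...,1]>-.1)&(W[...,1]<.0)&(W[...,0]>.45)&(W[...,0]<.62)
p=W[m]; print(len(p), np.round(np.percentile(p,[1,50,99],axis=0)*1000,1))
E
```

```text
t 6.65 p [531.5 -37.7 128. ] jawyaw 93.6 F [-1.4  0.7 -2.1] open 0.206
 shift now [0.17 0.17 3.4 ] turn [-0.003  0.002  0.001] | shift after turn [0.16 0.16 3.4 ]
209 [[478.7 -90.3  70.3]
 [542.5 -39.3 116.9]
 [573.6  -2.8 535.1]]
```

View pics/s2.png

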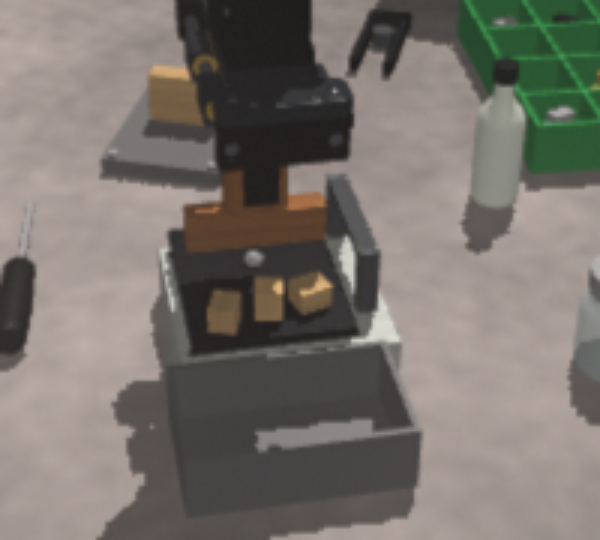

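The block hangs level at (255,225) above the bed, clear behind the three offcuts at about (225-310,300). I'll lower it between the pin and the offcuts.

>>> carry_out --rows '[[0, [0.2, 0.15, 1], [-0.003, 0.002, 0]], [0, [0, 0, 1], [0, 0, 0]], [0, [0, 0, 0.8], [0, 0, 0]], [0, [0, 0, 0], [0, 0, 0]]]'

```text
clock: 7.1
ee_pos: [0.5334, -0.0385, 0.0986]
tool_rot: [2.155, 2.284, 0.0]
ft_force: [-0.8, -0.9, -1.0]
opening: 0.204
```

```bash
python3 plan.py 533 -36 94 93.5; python3 plan.py 539 -131 96 93.5
```

```text
t 7.1 p [533.4 -38.5  98.6] jawyaw 93.3 F [-0.8 -0.9 -1. ] open 0.204
 shift now [ 0.25 -0.02  0.46] turn [ 0.001  0.001 -0.003] | shift after turn [ 0.25 -0.02  0.46]
t 7.1 p [533.4 -38.5  98.6] jawyaw 93.3 F [-0.8 -0.9 -1. ] open 0.204
 shift now [-9.27  0.02  0.27] turn [ 0.001  0.001 -0.003] | shift after turn [-9.27 -0.    0.26]
```

>>> carry_out --rows '[[0, [0, 0, 0.4], [0, 0, 0]], [0, [0, 0, 0.1], [0, 0, 0]], [0, [-1.2, 0, 0], [0, 0, 0]], [0, [-1.2, 0, 0], [0, 0, 0]], [0, [-1.2, 0, 0], [0, 0, 0]]]'

```text
clock: 7.6
ee_pos: [0.5363, -0.0759, 0.094]
tool_rot: [2.151, 2.286, 0.001]
ft_force: [-0.4, 0.2, 0.6]
opening: 0.208
```

```bash
python3 plan.py 539 -131 95 93.5; python3 - <<'E'
from h import *
px,W,s=cloud("side"); cv2.imwrite("pics/s3.png",cv2.resize(px[180:360,230:430][:,:,::-1],None,fx=3,fy=3))
E
```

```text
t 7.6 p [536.3 -75.9  94. ] jawyaw 93.5 F [-0.4  0.2  0.6] open 0.208
 shift now [-5.52 -0.07 -0.09] turn [0.002 0.001 0.   ] | shift after turn [-5.52 -0.07 -0.1 ]
```

View pics/s3.png

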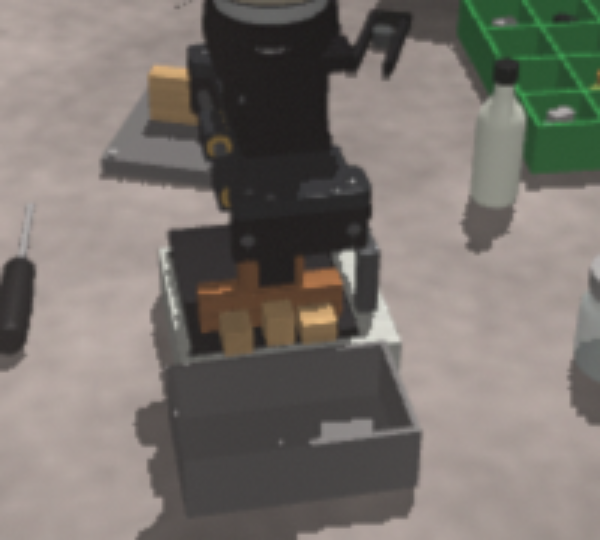

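All three offcuts now sit against the block's face, at (237,330), (278,322) and (318,322). I'll keep sweeping.

>>> carry_out --rows '[[0, [-1.2, 0, 0], [0, 0, 0]], [0, [-1.2, 0, 0], [0, 0, 0]], [0, [-1.2, 0, 0], [0, 0, 0]], [0, [-1, 0, 0], [0, 0, 0]], [0, [-1, 0, 0], [0, 0, 0]], [0, [0, 0, 0], [0, 0, 0]], [0, [0, 0, 0], [0, 0, 0]]]'

```text
clock: 8.35
ee_pos: [0.5405, -0.1416, 0.095]
tool_rot: [2.154, 2.279, 0.001]
ft_force: [-0.0, 0.4, -1.2]
opening: 0.206
```

```bash
python3 plan.py 539 -131 95 93.5; python3 - <<'E'
from h import *
px,W,s=cloud("side"); cv2.imwrite("pics/s4.png",cv2.resize(px[180:360,230:430][:,:,::-1],None,fx=3,fy=3))
E
```

```text
t 8.35 p [ 540.5 -141.6   95. ] jawyaw 93.2 F [-0.   0.4 -1.2] open 0.206
 shift now [ 1.07 -0.09 -0.01] turn [ 0.004  0.003 -0.005] | shift after turn [ 1.07 -0.08 -0.  ]
```

View pics/s4.png

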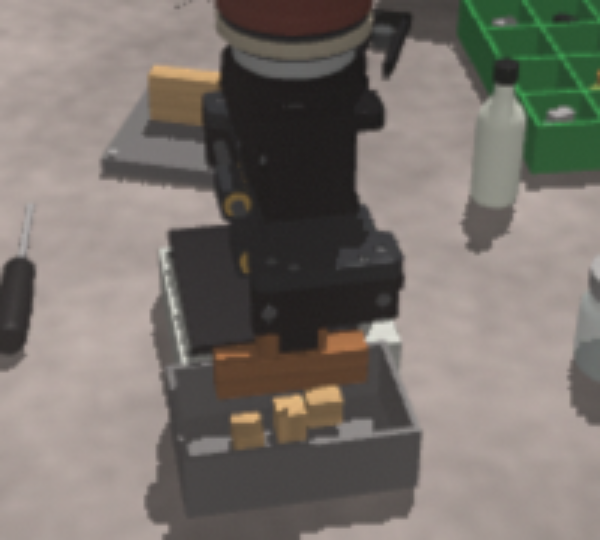

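The three offcuts have dropped into the tray, at (246,430), (290,415) and (324,405). I'll lift the block and carry it back to its old spot.

>>> carry_out --rows '[[0, [0, 0, -3], [0, 0, 0]], [0, [0, 0, -3], [0, 0, 0]], [0, [-4, -1.2, 0], [0, 0, 0]], [0, [-4, -1.2, 0], [0, 0, 0]], [0, [-4, -1.2, 0], [0, 0, 0]], [0, [-4, -1.2, 0], [0, 0, 0]], [0, [-3, -1.2, 0], [0, 0, 0]], [0, [0, 0, 0], [0, 0, 0]]]'

```text
clock: 9.2
ee_pos: [0.4916, -0.3351, 0.1575]
tool_rot: [2.141, 2.292, 0.001]
ft_force: [0.1, 0.1, -1.2]
opening: 0.207
```

```bash
python3 plan.py 462 -350 37 93.5; python3 - <<'E'
from h import *
px,W,s=cloud("top"); cv2.imwrite("pics/t4.png",cv2.resize(px[200:340,310:530][:,:,::-1],None,fx=3,fy=3))
m=np.zeros((480,640),bool); m[225:305,385:432]=True
pp=px.astype(int); m&=(pp[...,0]-pp[...,2]>50)
n,l,st,c=cv2.connectedComponentsWithStats(m.astype(np.uint8))
X=np.array([.998,.061]);Y=np.array([-.061,.998]);t=np.array([.5315,-.0118])-.1266*Y
for i in range(1,n):
    if st[i,4]>15:
        p=W[l==i]; d=np.median(p,0)[:2]-t; print(st[i,4],np.round([d@X*1000,d@Y*1000,np.median(p[:,2])*1000],1))
E
```

```text
t 9.2 p [ 491.6 -335.1  157.5] jawyaw 93.9 F [ 0.1  0.1 -1.2] open 0.207
 shift now [-1.25 -3.11 12.05] turn [0.004 0.003 0.007] | shift after turn [-1.31 -3.05 12.05]
151 [nan nan nan]
98 [nan nan nan]
```

View pics/t4.png

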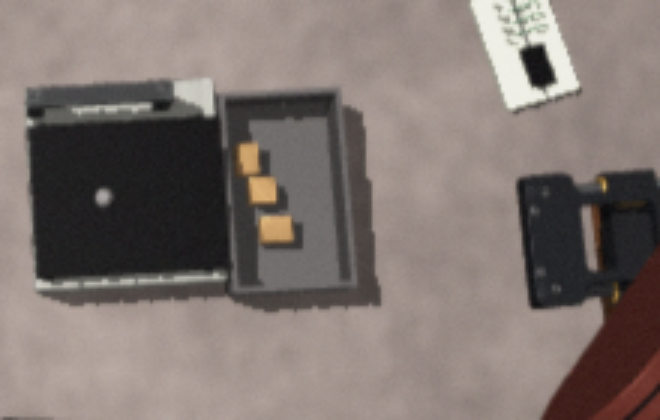

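The bed is clear and the offcuts lie inside the tray at (249,157), (263,190) and (277,229). Next I'll put the block down.

>>> carry_out --rows '[[0, [-1.3, -3, 2], [0.004, 0.003, 0.007]], [0, [0, 0, 3.5], [0, 0, 0]], [0, [0, 0, 3], [0, 0, 0]], [0, [0, 0, 1.5], [0, 0, 0]], [0, [0, 0, 0], [0, 0, 0]]]'

```text
clock: 9.75
ee_pos: [0.4662, -0.3434, 0.0561]
tool_rot: [2.145, 2.293, 0.006]
ft_force: [-0.1, -0.5, -1.6]
opening: 0.205
```

```bash
python3 plan.py 462 -350 36.5 93.5
```

```text
t 9.75 p [ 466.2 -343.4   56.1] jawyaw 93.8 F [-0.1 -0.5 -1.6] open 0.205
 shift now [-0.64 -0.47  1.95] turn [ 0.004 -0.001  0.006] | shift after turn [-0.64 -0.46  1.96]
```

>>> carry_out --rows '[[0, [0, 0, 0.8], [0.004, 0, 0]], [0, [0, 0, 0.6], [0, 0, 0]], [0, [0, 0, 0.4], [0, 0, 0]], [0, [0, 0, 0.2], [0, 0, 0]], [0, [0, 0, 0], [0, 0, 0]]]'

```text
clock: 10.25
ee_pos: [0.4699, -0.3435, 0.0388]
tool_rot: [2.139, 2.294, 0.001]
ft_force: [1.1, -0.3, -1.2]
opening: 0.202
```

```bash
python3 plan.py 462 -350 36.5 93.5
```

```text
t 10.25 p [ 469.9 -343.5   38.8] jawyaw 94.0 F [ 1.1 -0.3 -1.2] open 0.202
 shift now [-0.59 -0.84  0.23] turn [0.004 0.003 0.009] | shift after turn [-0.6  -0.83  0.23]
```

>>> carry_out --rows '[[0, [0, 0, 0.3], [0, 0, 0]], [0, [0, 0, 0.2], [0, 0, 0]], [0, [0, 0, 0], [0, 0, 0]]]'

```text
clock: 10.55
ee_pos: [0.471, -0.3447, 0.037]
tool_rot: [2.138, 2.292, 0.001]
ft_force: [-0.4, -0.6, -2.0]
opening: 0.207
```

```bash
python3 plan.py 462 -350 36.5 93.5
```

```text
t 10.55 p [ 471.  -344.7   37. ] jawyaw 94.0 F [-0.4 -0.6 -2. ] open 0.207
 shift now [-0.47 -0.93  0.05] turn [0.005 0.005 0.009] | shift after turn [-0.48 -0.93  0.05]
```

>>> carry_out --rows '[[0.2, [0, 0, 0.15], [0, 0, 0]], [0.3, [0, 0, 0], [0, 0, 0]], [0.5, [0, 0, 0], [0, 0, 0]], [1, [0, 0, 0], [0, 0, 0]], [1, [0, 0, 0], [0, 0, 0]], [1, [0, 0, 0], [0, 0, 0]], [1, [0, 0, 0], [0, 0, 0]], [1, [0, 0, 0], [0, 0, 0]], [1, [0, 0, 0], [0, 0, 0]], [1, [0, 0, 0], [0, 0, 0]]]'

```text
clock: 11.55
ee_pos: [0.4716, -0.3457, 0.036]
tool_rot: [2.137, 2.29, 0.001]
ft_force: [-0.6, 0.0, 0.5]
opening: 0.936
```

```bash
python3 plan.py 470 -345 160 94
```

```text
t 11.55 p [ 471.6 -345.7   36. ] jawyaw 94.0 F [-0.6  0.   0.5] open 0.936
 shift now [  0.    -0.07 -12.4 ] turn [ 0.007  0.006 -0.001] | shift after turn [  0.08  -0.15 -12.4 ]
```

>>> carry_out --rows '[[1, [0, 0, -3], [0, 0, 0]], [1, [0, 0, -5], [0, 0, 0]], [1, [0, 0, -5], [0, 0, 0]], [1, [4, 0, -2], [0, 0, 0]], [1, [5, 0, 0], [0, 0, 0]], [1, [5, 0, 0], [0, 0, 0]], [1, [5, 0, 0], [0, 0, 0]], [1, [5, 0, 0], [0, 0, 0]], [1, [5, 0, 0], [0, 0, 0]]]'

```text
clock: 12.45
ee_pos: [0.4513, -0.0555, 0.1919]
tool_rot: [2.146, 2.274, 0.006]
ft_force: [1.0, 1.2, -0.0]
opening: 1.0
```

```bash
python3 plan.py 504.2 262 120 69.7; python3 - <<'E'
from h import *
px,W,s=cloud("top"); z=W[...,2]
cv2.imwrite("pics/t5.png",px[...,::-1])
def sel(x0,x1,y0,y1,zl,zh):
    m=np.zeros(z.shape,bool); m[y0:y1,x0:x1]=True
    return m&(z>zl)&(z<zh)
for a,b in((.015,.035),(.06,.08)): m=sel(470,540,250,345,a,b); print("pusher",rect(W[m]),np.median(z[m]),m.sum())
pp=px.astype(int); m=sel(385,432,225,305,.006,.1)&(pp[...,0]-pp[...,2]>50)
n,l,st,c=cv2.connectedComponentsWithStats(m.astype(np.uint8))
X=np.array([.998,.061]);Y=np.array([-.061,.998]);t=np.array([.5315,-.0118])-.1266*Y
for i in range(1,n):
    if st[i,4]>15:
        p=W[l==i]; d=np.median(p,0)[:2]-t; print(st[i,4],np.round([d@X*1000,d@Y*1000,np.median(p[:,2])*1000],1))
E
```

```text
t 12.45 p [451.3 -55.5 191.9] jawyaw 93.3 F [ 1.   1.2 -0. ] open 1.0
 shift now [31.45  7.03  7.03] turn [0.015 0.005 0.412] | shift after turn [31.61 -6.06  7.19]
pusher (array([ 470.4, -344.9]), array([89.7, 20.9]), 4.3) 0.026829089825177843 302
pusher (array([ 470. , -344.5]), array([39. , 19.6]), 2.3) 0.07038412706458153 204
49 [27.9 21.3 25.8]
```

View pics/t5.png

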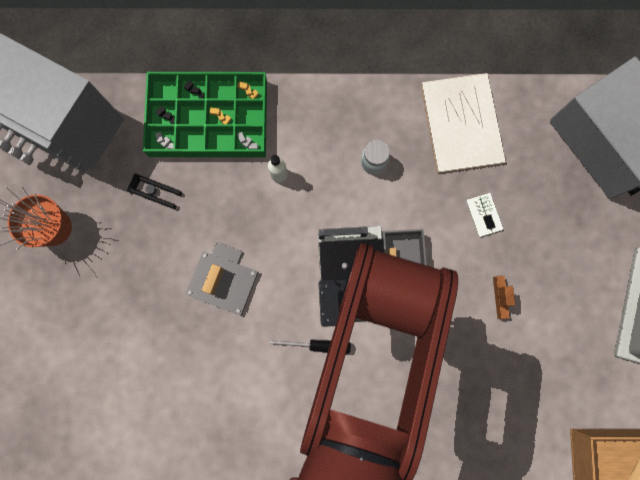

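Picture: the block stands upright at pixel (503,297), measured at (470,-345) mm with its top at 70 mm. The cover is still at (222,280). Next I'll move to the handle.

>>> carry_out --rows '[[1, [0, 0, 0], [0.015, 0.005, 0.137]], [1, [0, 0, 0], [0, 0, 0.137]], [1, [0, 0, 0], [0, 0, 0.137]], [1, [5, -1, 0], [0, 0, 0]], [1, [5, -1, 0], [0, 0, 0]], [1, [5, -1, 0], [0, 0, 0]], [1, [5, -1, 0], [0, 0, 0]], [1, [5, -1, 0], [0, 0, 0]], [1, [3.5, -1, 2], [0, 0, 0]], [1, [1, 0, 2], [0, 0, 0]], [1, [0, 0, 0], [0, 0, 0]]]'

```text
clock: 13.6
ee_pos: [0.5012, 0.2547, 0.154]
tool_rot: [2.585, 1.784, 0.011]
ft_force: [-0.3, -0.6, 0.2]
opening: 1.003
```

```bash
python3 plan.py 504.2 261.5 90 69.7
```

```text
t 13.6 p [501.2 254.7 154. ] jawyaw 69.2 F [-0.3 -0.6  0.2] open 1.003
 shift now [0.71 0.01 6.4 ] turn [ 0.005 -0.005 -0.008] | shift after turn [0.74 0.05 6.4 ]
```

>>> carry_out --rows '[[1, [0.7, 0, 2], [0.005, -0.005, -0.008]], [1, [0, 0, 3], [0, 0, 0]], [1, [0, 0, 2], [0, 0, 0]], [1, [0, 0, 0], [0, 0, 0]]]'

```text
clock: 14.0
ee_pos: [0.5059, 0.2594, 0.0857]
tool_rot: [2.577, 1.794, 0.004]
ft_force: [-0.3, -0.4, 0.7]
opening: 1.004
```

```bash
python3 plan.py 504.2 261.5 21 69.7
```

```text
t 14.0 p [505.9 259.4  85.7] jawyaw 69.7 F [-0.3 -0.4  0.7] open 1.004
 shift now [ 0.14 -0.25  6.47] turn [ 0.003 -0.001 -0.   ] | shift after turn [ 0.14 -0.24  6.47]
```

>>> carry_out --rows '[[1, [0.2, -0.25, 2], [0.003, 0, 0]], [1, [0, 0, 2.5], [0, 0, 0]], [1, [0, 0, 1.2], [0, 0, 0]], [1, [0, 0, 0.4], [0, 0, 0]], [1, [0, 0, 0], [0, 0, 0]]]'

```text
clock: 14.5
ee_pos: [0.51, 0.26, 0.0313]
tool_rot: [2.58, 1.789, 0.013]
ft_force: [-0.7, -0.3, 0.4]
opening: 0.997
```

```bash
python3 plan.py 504.2 261.5 21 69.7
```

```text
t 14.5 p [510.  260.   31.3] jawyaw 69.5 F [-0.7 -0.3  0.4] open 0.997
 shift now [-0.06 -0.6   1.03] turn [ 0.007 -0.006 -0.004] | shift after turn [-0.06 -0.6   1.03]
```

>>> carry_out --rows '[[1, [-0.06, -0.6, 0.6], [0.007, -0.006, 0]], [1, [0, -0.15, 0.4], [0, 0, 0]], [1, [0, 0, 0.1], [0, 0, 0]], [1, [0, 0, 0], [0, 0, 0]]]'

```text
clock: 14.9
ee_pos: [0.5045, 0.2629, 0.0231]
tool_rot: [2.581, 1.789, 0.006]
ft_force: [-0.6, -0.7, -0.2]
opening: 1.001
```

```bash
python3 plan.py 504.2 261.5 21 69.7
```

```text
t 14.9 p [504.5 262.9  23.1] jawyaw 69.5 F [-0.6 -0.7 -0.2] open 1.001
 shift now [-0.15  0.02  0.21] turn [ 0.003 -0.003 -0.004] | shift after turn [-0.15  0.02  0.21]
```

Well placed. Closing with a firm grip.

>>> carry_out --rows '[[1, [-0.1, 0, 0.1], [0.003, -0.003, -0.004]], [0, [0, 0, 0], [0, 0, 0]], [0, [0, 0, 0], [0, 0, 0]], [0, [0, 0, 0], [0, 0, 0]], [0, [0, 0, 0], [0, 0, 0]], [0, [0, 0, 0], [0, 0, 0]], [0, [0, 0, 0], [0, 0, 0]], [0, [0, 0, 0], [0, 0, 0]], [0, [0, 0, 0], [0, 0, 0]], [0, [0, 0, 0], [0, 0, 0]], [0, [0, 0, 0], [0, 0, 0]], [0, [0, 0, 0], [0, 0, 0]]]' --grip_force 50

```text
clock: 16.1
ee_pos: [0.5047, 0.2622, 0.0227]
tool_rot: [2.577, 1.796, 0.001]
ft_force: [-0.0, 1.1, 0.1]
opening: 0.231
```

>>> carry_out --rows '[[0, [0, 0, 0], [0, 0, 0]], [0, [0, 0, 0], [0, 0, 0]], [0, [0, 0, 0], [0, 0, 0]]]'

```text
clock: 16.4
ee_pos: [0.5047, 0.2622, 0.0227]
tool_rot: [2.577, 1.796, 0.0]
ft_force: [-0.2, 0.2, -0.0]
opening: 0.226
```

```bash
python3 plan.py 504.2 261.5 21 69.7; python3 - <<'E'
from h import *
px,W,s=cloud("top"); z=W[...,2]
m=np.zeros(z.shape,bool); m[230:330,175:275]=True; m&=(z>.009)&(z<.02)
print(rect(W[m]),m.sum()); cv2.imwrite("pics/t6.png",cv2.resize(px[220:340,150:390][:,:,::-1],None,fx=3,fy=3))
E
```

```text
t 16.4 p [504.7 262.2  22.7] jawyaw 69.7 F [-0.2  0.2 -0. ] open 0.226
 shift now [-0.08 -0.02  0.17] turn [0.    0.    0.001] | shift after turn [-0.08 -0.02  0.17]
(array([506.1, 245.5]), array([126.5, 219. ]), 69.8) 497
```

View pics/t6.png

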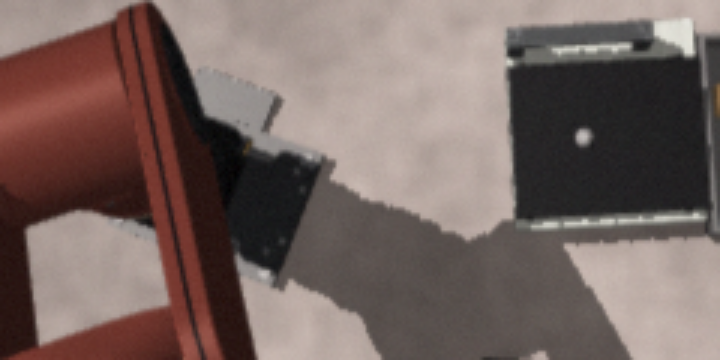

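>>> carry_out --rows '[[0, [0, 0, -2], [0, 0, 0]], [0, [0, 0, -4], [0, 0, 0]], [0, [0, 0, -4], [0, 0, 0]], [0, [0, 0, -3], [0, 0, -0.1]], [0, [0, 0, 0], [0, 0, -0.1]], [0, [0, 0, 0], [0, 0, -0.1]], [0, [0, 0, 0], [0, 0, -0.1]], [0, [0, 0, 0], [0, 0, 0]]]'

```text
clock: 17.25
ee_pos: [0.4996, 0.2605, 0.1517]
tool_rot: [-2.149, -2.284, 0.017]
ft_force: [0.1, 0.7, -3.6]
opening: 0.221
```

```bash
python3 plan.py 493.5 -14.5 150 93.5; python3 - <<'E'
from h import *
px,W,s=cloud("side"); cv2.imwrite("pics/s6.png",cv2.resize(px[80:330,180:430][:,:,::-1],None,fx=2.2,fy=2.2))
E
```

```text
t 17.25 p [499.6 260.5 151.7] jawyaw 93.5 F [ 0.1  0.7 -3.6] open 0.221
 shift now [-27.41  -2.27   0.29] turn [-0.012  0.003 -0.   ] | shift after turn [-27.41  -2.28   0.17]
```

View pics/s6.png

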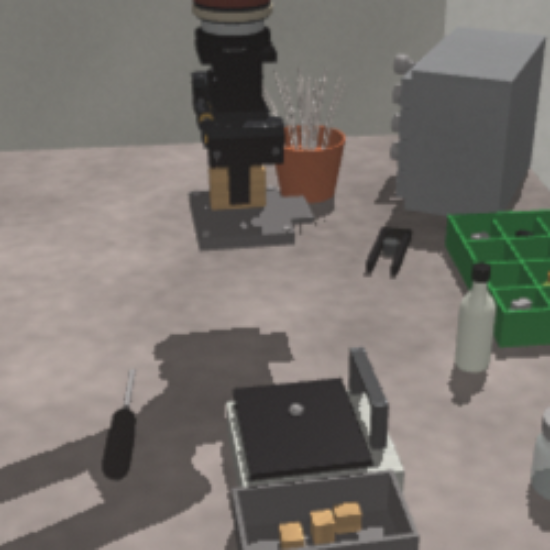

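The plate is held level at (245,220), tongue towards the keeper side. I'll move it over the jig, stopping short of the keeper.

>>> carry_out --rows '[[0, [-4, -0.3, 0], [-0.012, 0.003, 0]], [0, [-4, -0.4, 0], [0, 0, 0]], [0, [-4, -0.4, 0], [0, 0, 0]], [0, [-4, -0.4, 0], [0, 0, 0]], [0, [-4, -0.4, 0], [0, 0, 0]], [0, [-3, -0.3, 0], [0, 0, 0]], [0, [-2, 0, 0], [0, 0, 0]], [0, [-1, 0, 0], [0, 0, 0]], [0, [0, 0, 0], [0, 0, 0]]]'

```text
clock: 18.2
ee_pos: [0.4863, -0.0083, 0.1468]
tool_rot: [-2.178, -2.256, 0.007]
ft_force: [-0.3, -0.1, -2.2]
opening: 0.226
```

```bash
python3 plan.py 493.5 -14.5 90 93.5
```

```text
t 18.2 p [486.3  -8.3 146.8] jawyaw 92.0 F [-0.3 -0.1 -2.2] open 0.226
 shift now [-0.65  0.74  5.68] turn [-0.007 -0.001 -0.026] | shift after turn [-0.67  0.68  5.68]
```

>>> carry_out --rows '[[0, [-0.65, 0.65, 1.5], [-0.007, 0, -0.026]], [0, [0, 0, 2], [0, 0, 0]], [0, [0, 0, 1], [0, 0, 0]], [0, [0, 0, 0.5], [0, 0, 0]], [0, [0, 0, 0], [0, 0, 0]]]'

```text
clock: 18.7
ee_pos: [0.4934, -0.0103, 0.0951]
tool_rot: [-2.152, -2.286, -0.003]
ft_force: [-0.9, -0.3, -2.6]
opening: 0.227
```

```bash
python3 plan.py 493.5 -14.5 90 93.5; python3 - <<'E'
from h import *
px,W,s=cloud("side"); cv2.imwrite("pics/s7.png",cv2.resize(px[180:340,260:420][:,:,::-1],None,fx=3.5,fy=3.5))
px,W,s=cloud("top"); cv2.imwrite("pics/t7.png",cv2.resize(px[210:330,290:440][:,:,::-1],None,fx=4,fy=4))
E
```

```text
t 18.7 p [493.4 -10.3  95.1] jawyaw 93.5 F [-0.9 -0.3 -2.6] open 0.227
 shift now [-0.42 -0.01  0.51] turn [-0.    -0.003 -0.001] | shift after turn [-0.42 -0.01  0.51]
```

View pics/s7.png

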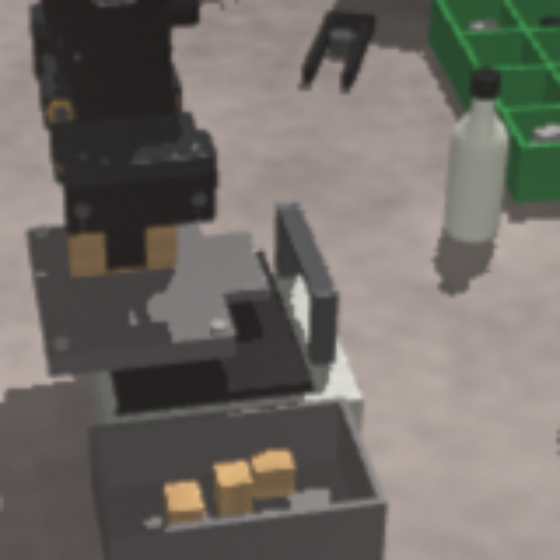

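View pics/t7.png

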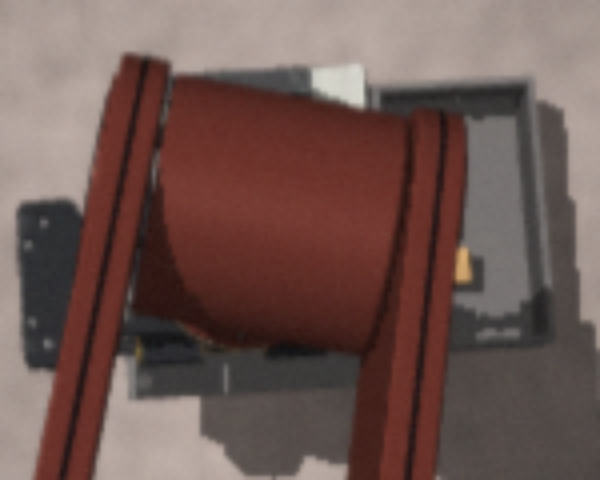

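The side view shows the plate level over the bed with its tongue (230,270) just short of the keeper bar (305,290). The top view is blocked by the arm. I'll lower a little and slide in.

>>> carry_out --rows '[[0, [-0.42, 0, 0.5], [0, -0.003, 0]], [0, [0, 0, 0.1], [0, 0, 0]], [0, [0, 0, 0], [0, 0, 0]]]'

```text
clock: 19.1
ee_pos: [0.496, -0.0151, 0.0917]
tool_rot: [2.15, 2.285, 0.004]
ft_force: [0.2, 0.4, -2.5]
opening: 0.225
```

```bash
python3 plan.py 493.5 -14.5 90 93.5;python3 plan.py 531.5 -12.2 90 93.5; 
```

```text
t 19.1 p [496.  -15.1  91.7] jawyaw 93.5 F [ 0.2  0.4 -2.5] open 0.225
 shift now [ 0.08 -0.25  0.16] turn [ 0.005  0.001 -0.   ] | shift after turn [ 0.08 -0.24  0.17]
t 19.1 p [496.  -15.1  91.7] jawyaw 93.5 F [ 0.2  0.4 -2.5] open 0.225
 shift now [0.08 3.56 0.18] turn [ 0.005  0.001 -0.   ] | shift after turn [0.08 3.56 0.17]
```

>>> carry_out --rows '[[0, [0.08, 0, 0.2], [0.005, 0.001, 0]], [0, [0, 0.8, 0], [0, 0, 0]], [0, [0, 0.8, 0], [0, 0, 0]], [0, [0, 0, 0], [0, 0, 0]]]'

```text
clock: 19.5
ee_pos: [0.5141, -0.0136, 0.0904]
tool_rot: [2.153, 2.286, 0.001]
ft_force: [0.0, 0.3, -3.2]
opening: 0.223
```

```bash
python3 plan.py 531.5 -12.2 90 93.5; 
```

```text
t 19.5 p [514.1 -13.6  90.4] jawyaw 93.4 F [ 0.   0.3 -3.2] open 0.223
 shift now [0.03 1.74 0.04] turn [ 0.002  0.001 -0.001] | shift after turn [0.03 1.74 0.04]
```

>>> carry_out --rows '[[0, [0.02, 0.8, 0], [0.002, 0, 0]], [0, [0, 0.6, 0], [0, 0, 0]], [0, [0, 0.2, 0], [0, 0, 0]], [0, [0, 0, 0], [0, 0, 0]], [0, [0, 0, 0], [0, 0, 0]]]'

```text
clock: 20.0
ee_pos: [0.532, -0.0122, 0.0901]
tool_rot: [-2.153, -2.287, 0.002]
ft_force: [0.0, 0.3, -3.5]
opening: 0.226
```

```bash
python3 plan.py 531.5 -12.2 80 93.5;  python3 - <<'E'
from h import *
px,W,s=cloud("side"); cv2.imwrite("pics/s8.png",cv2.resize(px[180:340,260:420][:,:,::-1],None,fx=3.5,fy=3.5))
E
```

```text
t 20.0 p [532.  -12.2  90.1] jawyaw 93.5 F [ 0.   0.3 -3.5] open 0.226
 shift now [ 0.   -0.05  1.01] turn [-0.001  0.001 -0.001] | shift after turn [ 0.   -0.05  1.01]
```

View pics/s8.png

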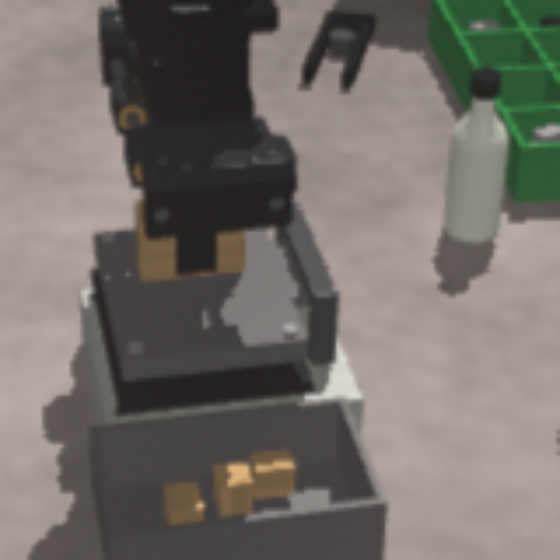

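The tongue is now under the keeper bar at (310,290) and the plate is level over the bed. I'll lower in small steps and watch the force.

>>> carry_out --rows '[[0, [0, -0.05, 0.3], [0, 0, 0]], [0, [0, 0, 0.3], [0, 0, 0]], [0, [0, 0, 0.2], [0, 0, 0]], [0, [0, 0, 0], [0, 0, 0]]]'

```text
clock: 20.45
ee_pos: [0.5306, -0.0122, 0.0812]
tool_rot: [-2.153, -2.287, 0.002]
ft_force: [0.1, 0.2, -2.1]
opening: 0.226
```

```bash
python3 plan.py 531.5 -12.2 77.7 93.5
```

```text
t 20.45 p [530.6 -12.2  81.2] jawyaw 93.5 F [ 0.1  0.2 -2.1] open 0.226
 shift now [-0.01  0.09  0.35] turn [-0.002  0.    -0.001] | shift after turn [-0.01  0.09  0.35]
```

>>> carry_out --rows '[[0, [0, 0.05, 0.3], [0, 0, 0]], [0, [0, 0, 0.2], [0, 0, 0]], [0, [0, 0, 0], [0, 0, 0]]]'

```text
clock: 20.75
ee_pos: [0.5313, -0.0122, 0.0769]
tool_rot: [-2.153, -2.287, 0.002]
ft_force: [-3.8, 1.0, 4.0]
opening: 0.223
```

```bash
python3 plan.py 531.5 -12.2 71.7 93.5
```

```text
t 20.75 p [531.3 -12.2  76.9] jawyaw 93.4 F [-3.8  1.   4. ] open 0.223
 shift now [0.   0.02 0.52] turn [-0.002  0.001 -0.001] | shift after turn [0.   0.02 0.52]
```

On the bed: the upward force matches the spring preload. Now I'll press it down.

>>> carry_out --rows '[[0, [0, -0.05, 0.2], [0, 0, 0]], [0, [0, 0, 0.2], [0, 0, 0]], [0, [0, 0, 0.2], [0, 0, 0]], [0, [0, 0, 0], [0, 0, 0]]]' --grip_force 60

```text
clock: 21.15
ee_pos: [0.5314, -0.0122, 0.0734]
tool_rot: [2.153, 2.287, -0.002]
ft_force: [-4.2, 0.1, 6.2]
opening: 0.224
```

```bash
python3 plan.py 531.5 -12.2 71.7 93.5
```

```text
t 21.15 p [531.4 -12.2  73.4] jawyaw 93.5 F [-4.2  0.1  6.2] open 0.224
 shift now [0.   0.02 0.17] turn [-0.001  0.001 -0.001] | shift after turn [0.   0.01 0.17]
```

>>> carry_out --rows '[[0, [0, -0.05, 0.2], [0, 0, 0]], [0, [0, 0, 0.2], [0, 0, 0]], [0, [0, 0, 0.3], [0, 0, 0]], [0, [0, 0, 0.3], [0, 0, 0]]]'

```text
clock: 21.55
ee_pos: [0.5315, -0.0122, 0.0716]
tool_rot: [-2.153, -2.288, 0.003]
ft_force: [-15.4, 1.9, 26.6]
opening: 0.224
```

```bash
python3 plan.py 531.5 -12.2 71.7 93.5
```

```text
t 21.55 p [531.5 -12.2  71.6] jawyaw 93.5 F [-15.4   1.9  26.6] open 0.224
 shift now [ 0.   -0.   -0.01] turn [-0.001  0.001 -0.   ] | shift after turn [ 0.   -0.   -0.01]
```

>>> carry_out --rows '[[0, [0, -0.15, 0.25], [0, 0, 0]]]'

```text
clock: 21.65
ee_pos: [0.5314, -0.0123, 0.0717]
tool_rot: [2.151, 2.287, 0.0]
ft_force: [-1.8, 1.6, 9.5]
opening: 0.225
```

```bash
python3 plan.py 531.5 -12.2 71.7 93.5;  python3 - <<'E'
from h import *
px,W,s=cloud("side"); cv2.imwrite("pics/s9.png",cv2.resize(px[180:340,260:420][:,:,::-1],None,fx=3.5,fy=3.5))
for i in range(4): cloud("top")
px,W,s=cloud("top"); cv2.imwrite("pics/t9.png",px[...,::-1])
E
python3 plan.py 531.5 -12.2 71.7 93.5
```

```text
t 21.65 p [531.4 -12.3  71.7] jawyaw 93.5 F [-1.8  1.6  9.5] open 0.225
 shift now [ 0.01  0.01 -0.  ] turn [ 0.001  0.001 -0.   ] | shift after turn [ 0.01  0.01 -0.  ]
t 21.95 p [531.4 -12.3  71.6] jawyaw 93.5 F [-6.   1.2 16.5] open 0.224
 shift now [ 0.01  0.01 -0.01] turn [ 0.001  0.001 -0.   ] | shift after turn [ 0.01  0.01 -0.01]
```

View pics/s9.png

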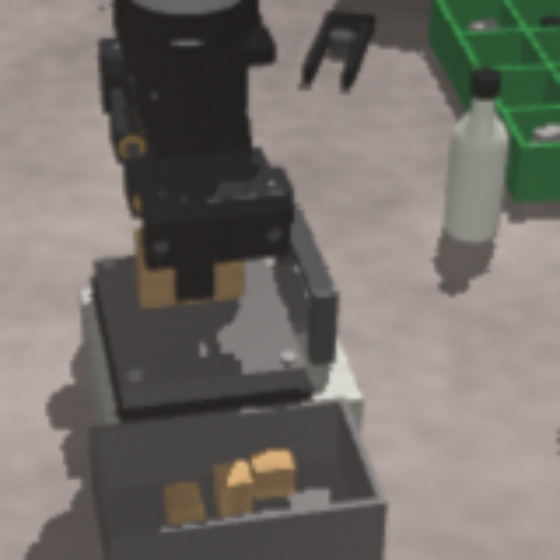

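View pics/t9.png

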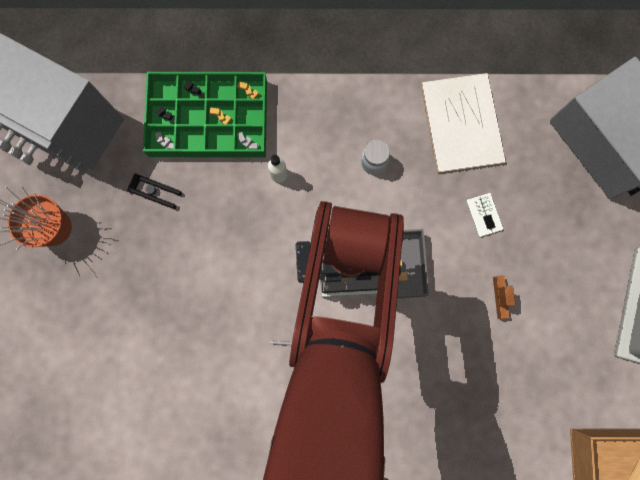

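```bash
python3 - <<'E'
from h import *
px,W,s=cloud("side")
# plate pixels crop x 120-280,y 330-370 /3.5
for (u,v) in [(150,340),(200,365),(280,345),(130,300),(300,300),(320,300)]:
    print((u,v),np.round(W[180+int(v/3.5),260+int(u/3.5)]*1000,1))
m=(W[...,0]>.485)&(W[...,0]<.575)&(W[...,1]>-.085)&(W[...,1]<-.035)&(W[...,2]>.04)&(W[...,2]<.08)
p=W[m]; A=np.c_[p[:,:2]-[.53,-.06],np.ones(len(p))]; k=np.abs(p[:,2]-np.median(p[:,2]))<.004
print(np.linalg.lstsq(A[k],p[k,2],rcond=None)[0],k.sum(),np.median(p[:,2]))
E
python3 plan.py 531.5 -12.2 71.7 93.5
```

```text
(150, 340) [503.7 -55.   63.1]
(200, 365) [529.7 -80.8  63.4]
(280, 345) [576.3 -64.4  60.9]
(130, 300) [497.5 -10.5  60.9]
(300, 300) [594.8 -14.2  54.9]
(320, 300) [597.8 -59.6  86.4]
[0.0017431  0.00063567 0.0618303 ] 729 0.06181108924445622
t 22.0 p [531.4 -12.3  71.6] jawyaw 93.5 F [-6.6  2.2 16.7] open 0.225
 shift now [ 0.01  0.01 -0.01] turn [ 0.001  0.001 -0.   ] | shift after turn [ 0.01  0.01 -0.01]
```

Plate top is about 62 mm, against 63 expected at the stop. It is level, and the press is steady at about 17 N. Handing in.

```bash
python3 -c "
from rig import robot
print(robot.finish_job())"
```

```text
the job is handed in; nothing more can be done
None
```

I swept the three offcuts into the tray, stood the block on the table and fitted the cover plate. I then pressed it to the bed's stop and handed the job in at about 22 s, still pressing. No verdict was reported.

**Last checks:**
- **Plate:** the top sits about 62 mm above the table (63 mm expected at the stop) and is level to about 0.002 rad. The tool went down about 6 mm from the expected bed contact.
- **Press:** the arm reads a steady 17 N upward.
- **Pin fit:** the tool is within about 1 mm of where I measured the pin, with the tongue under the keeper bar. About 6 N of sideways force remains, so the plate is probably leaning lightly on one side of the pin.
- **Offcuts:** pictures show all three inside the tray. My attempt to measure their heights got only one of them (top at 26 mm), because the arm blocked the view of the others.
- **Push block:** it stands upright at about (470, -345) mm with its top at 70 mm.
- **Bystanders:** the jar, glue, clamp and breadboard look unmoved. The arm hid most of the screwdriver in the last top picture, but the visible part was in place.

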